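# Proof-pull a glued drawer pull on the desk's spring tester

## Task

Proof-load the freshly glued wooden pull on the spring tester: first nudge the glass jar and the aluminium pencil box apart, keeping them upright, until both stand wholly outside the yellow lane in front of the pull. Then draw the pull straight out until the black peak pointer lies on the red mark, not beyond it, hold it there for about a second, and ease it all the way back home without letting it snap, so that the pointer stays on the mark. Let go at the end, and leave the typewriter, the turntable and the mug and stapler on it alone.

Things in the scene. Friction and masses are not known exactly. Their poses are not given: they have to be found in the camera images.
- tester: Spring pull tester, fixed to the desk. Base 145 x 100 x 8 mm, blue housing 70 mm wide, 45 mm high, x -55 to +85 mm in this frame. Origin: on the desk, on its centre line; z up; the pull is drawn out along this frame's -x (roughly towards the robot). A yellow lane is painted flat on the desk in front: y -60 to +60, x -300 to -60 mm in this frame.
- pull_slide (a joint): How far the wooden pull is drawn out, m: 0 home, up to 0.125. It is sprung: the force is about 2 N at home plus 90 N per metre, and it flies home if let go when drawn out. Sliding friction is slight.
- pull_top (a point): Centre of the top of the brown wooden pull, 74 mm above the desk; home: x -116, y 0 mm in the tester's frame; moves with it. The pull is an upright block 18 mm along the tester's x, 64 mm along y, 12 to 74 mm high. Behind its lower half: a plate 40 mm wide, 6 thick, up to 42 mm high, and a 10 mm rod lower down. From the pull's back to the housing front: 52 mm when home.
- peak_pointer (a joint): Place of the black peak pointer on the scale, m, counted as the pull is. The slide's steel tag pushes it along: it moves with the pull whenever the pull is drawn beyond its value (the pull's top is then 176 mm from the pointer's centre along the tester's x), and stays by friction when the pull goes back. Starts between 0.02 and 0.04.
- pointer_tip (a point): End of the black pointer (4 mm thick along the tester's x, 8 mm tall, 36 mm long across), 53 mm above the desk, beside the red mark's track. It moves along the tester's -x.
- red_mark (a joint): Setting of the red mark, m, in the same count: the pull must be drawn out by this much (0.07 to 0.105) for the pointer to lie centrally on the mark. Stiff; not to be moved.
- mark_centre (a point): The red mark's inner edge, at its middle: a red block 12 mm along the tester's x, 20 mm across, top 56 mm above the desk, on the housing's white scale. Its axes are the tester's. The pointer is on the mark when pointer_tip has the same x in the tester's frame, within half the mark's width (6 mm).
- jar: Closed glass jar with a steel screw lid, 64 mm diameter, 80 mm tall, about 0.25 kg, loose. Origin: centre of its underside, z up.
- pencil_box: Closed aluminium pencil box lying flat, 170 (its x) x 56 (its y) x 39 mm tall, about 0.22 kg, loose, lying roughly along the tester's x. Origin: centre of its underside. The jar and the box face each other across the lane, one on each side (either way round), both partly in it, with a gap of roughly 40 to 80 mm between them.
- box_corner_a (a point): Bottom corner of the pencil box at its +x, +y.
- box_corner_b (a point): Bottom corner of the pencil box at its +x, -y.
- box_corner_c (a point): Bottom corner of the pencil box at its -x, +y.
- box_corner_d (a point): Bottom corner of the pencil box at its -x, -y.
- typewriter: Green typewriter, fixed, 280 (x) x 310 (y, over the platen knobs) mm; keyboard at -x, top 110 mm, platen to 136 mm, a sheet of paper to about 220 mm (paper is look only). Origin: centre of its underside. It stands on one side of the lane, its near side about 165 to 205 mm from the tester's centre line.
- turntable: Red lazy-susan, 300 mm diameter, top 30 mm above the desk, on the other side of the lane, its edge about 180 to 210 mm from the tester's centre line. Its top turns if pushed. Origin: its centre, on the desk.
- mug: Blue ceramic mug, 80 mm diameter, 90 mm tall, standing on the turntable; handle at its +y. Origin: centre of its underside.
- stapler: Orange and black stapler, 140 (x) x 38 (y) x 58 mm, lying on the turntable. Origin: centre of its underside.
Things that resemble listed ones, but are neither listed nor needed, are in the scene too. Several things have the shape of the pencil_box; the one meant has the colours described above. Leave any green look-alike of the jar alone.

How it is judged:
On the way, in this order (a step that is already met when the one before it is completed fails the run):
1. the jar and the pencil box stand upright and still, wholly outside the lane, with the pull still home ((y of jar in the frame of tester above 0.089 m or y of jar in the frame of tester below -0.089 m or x of jar in the frame of tester below -0.329 m) and angle between each of jar, pencil_box's own z axis and vertical below 0.1 rad and height (world z) of each of jar, pencil_box below 0.05 m and linear speed of each of jar, pencil_box below 0.03 m/s and (y of each of box_corner_a, box_corner_b, box_corner_c, box_corner_d in the frame of tester above 0.057 m or y of each of box_corner_a, box_corner_b, box_corner_c, box_corner_d in the frame of tester below -0.057 m or x of each of box_corner_a, box_corner_b, box_corner_c, box_corner_d in the frame of tester below -0.297 m) and value of joint pull_slide below 0.008 m), for 0.2 s.
2. the pull is held out with the pointer on the red mark (within 6 mm) for half a second, the lane still clear (x of pull_top in the frame of mark_centre between -0.182 and -0.17 m and x of pointer_tip in the frame of mark_centre between -0.006 and 0.006 m and (y of jar in the frame of tester above 0.089 m or y of jar in the frame of tester below -0.089 m or x of jar in the frame of tester below -0.329 m) and (y of each of box_corner_a, box_corner_b, box_corner_c, box_corner_d in the frame of tester above 0.057 m or y of each of box_corner_a, box_corner_b, box_corner_c, box_corner_d in the frame of tester below -0.057 m or x of each of box_corner_a, box_corner_b, box_corner_c, box_corner_d in the frame of tester below -0.297 m)), for 0.5 s.
At the end, for the whole second after the job is handed in: The pull is home (within 4 mm) and still, the peak pointer lies on the red mark (within 6 mm), and the jar and the pencil box stand upright, released and still, at desk or turntable level, wholly outside the painted lane (3 mm allowed) ((y of jar in the frame of tester above 0.089 m or y of jar in the frame of tester below -0.089 m or x of jar in the frame of tester below -0.329 m) and angle between each of jar, pencil_box's own z axis and vertical below 0.1 rad and height (world z) of each of jar, pencil_box below 0.05 m and linear speed of each of jar, pencil_box below 0.03 m/s and (y of each of box_corner_a, box_corner_b, box_corner_c, box_corner_d in the frame of tester above 0.057 m or y of each of box_corner_a, box_corner_b, box_corner_c, box_corner_d in the frame of tester below -0.057 m or x of each of box_corner_a, box_corner_b, box_corner_c, box_corner_d in the frame of tester below -0.297 m) and x of pointer_tip in the frame of mark_centre between -0.006 and 0.006 m and value of joint pull_slide below 0.004 m and velocity of joint pull_slide below 0.02 m/s); the robot touches nothing.
It fails at once if the pull snaps back (faster than 0.35 m/s) (velocity of joint pull_slide below -0.35 m/s).
It fails at once if the glued pull is overloaded: drawn more than 12 mm past the red mark (x of pull_top in the frame of mark_centre below -0.188 m).
It fails at once if the jar or the pencil box is tipped (more than about 25 degrees) (angle between any of jar, pencil_box's own z axis and vertical above 0.45 rad).
It fails at once if the mug or the stapler is shifted by more than 15 mm, or the typewriter struck or pushed (over 5 N) (distance of any of mug, stapler from where it was at the start of the episode above 0.015 m or contact force between typewriter and anything else above 5 N).
It fails at once if the red mark is moved by hand (velocity of joint red_mark above 0.02 m/s or velocity of joint red_mark below -0.02 m/s).
It also fails if it takes over 72 s, if anything falls off the work surface, if the arm or the gripper's body presses on something with over 40 N, if the wrist force passes 120 N, or if a joint passes its speed limit or range.

## Robot

A 6-joint arm with a two-finger parallel gripper is mounted at the origin on the work surface. World frame = base frame: x ahead of the robot, y to its left, z up, the work surface at z = 0. Lengths are in m, angles in rad, forces in N, time in s.
With the tool pointing down it reaches from about 0.3 to 0.85 m from the base axis. Payload 4.2 kg.
Tool frame: the origin (TCP) lies between the finger pads; the fingertips stand 22 mm ahead of it and the grasp point (between the pads) lies 3 mm ahead of it (ctrl.finger_overhang is the distance from the TCP to the fingertips, in m); z points along the fingers, y is the line along which they close (so a half turn about z gives the same grasp; the last joint's range is limited). The gripper opens to 91 mm and grips with 3 to 60 N. Pads are 32 mm wide; open, the fingers measure 118 mm over their backs; the gripper's body (76 mm by 178 mm) begins 60 mm behind the grasp point.
Start: joints at [-1.29, 0.32, 1.565, -0, 1.257, -0.02], TCP at [0.17, -0.549, 0.236] pointing down, gripper open.
Joint ranges: [-3.11, 3.11], [-0.84, 2.01], [0.21, 2.61], [-1.34, 4.49], [0.05, 2.63], [-2.56, 2.56]. Speed limits (rad/s): [2.57, 2.57, 3.14, 3.14, 3.14, 3.14].

## Interface

Orientations are given as a unit quaternion [w, x, y, z].
In Python, from cell import telemetry, optics, order, ctrl gives the robot as it stands. The module is installed in compiled form; this text tells all that it offers.
- The arm moves only by the tool servo_tool, never from a script. Its arguments are lists of equal length, an entry for each row: "dp": the shift along the world's x, y, z in cm, a list of three; "roll": the turn about the world's z in degrees. In form: {"dp": [[dx, dy, dz], ...], "roll": [roll, ...]}. A call has 1 to 12 rows; each row shifts and turns the commanded pose from where the row before left it; what a row does not reach is not made up. A row lasts 1/12 s, in which the tool goes at most 41.7 mm and 7.16 degrees, less where a joint would pass 70% of its speed; a pose out of reach is approached as far as the arm can. A call is refused whole if a number of a shift passes 4.17 or a number of a turn 7.16, either way. A call with a gripper value outside its range is refused whole. "grip" is the opening, from -1 (shut) to 1 (fully open), so that 0 is half open, set as the call begins (left out, the last holds). The fingers move at their own pace and stop on an object; "force" is the grip in N (left out, the last holds). Time passes only in rows, so rows that do not move let the fingers close. It gives the time, the measured TCP pose, the force, the opening and the grip force at its end, in the units of the state.
- telemetry.get_obs(): the state, without advancing time (a new reading comes with each control period).
- optics.camera(name): name is "scene" or "top" or "wrist"; returns a dict with "image" (384x512x3 uint8, red, green, blue), "fx", "fy", "cx", "cy" (pixels), "k1" (the pictures are not rectified: a ray, as slopes to the right and down, at radius r is drawn at 1 + k1 r^2 times it, then the intrinsics apply), "rvec" (rotation vector, rad) and "tvec" (3), from world to camera coordinates, as OpenCV has them. Camera axes: x right, y down, z forward; pixel columns grow to the right and rows downward; lengths in m; the calibration is good to about 2 mm. A picture is of the moment at which its call begins. There is no depth.
- order.sign_off(): hands the job in; it is judged then, once.
The state is a dict: "time_s": time; "q": joint angles; "joint_velocities": joint speeds; "joint_efforts": joint torques, N m; "position": TCP position; "tcp_rot": TCP orientation; "force": force on the tool from outside, world axes, zero at the start; "torque": the same for the moment, N m; "width": opening from 0.0 (shut) to 1.0 (fully open); "finger_force": force on a finger pad.
Only numpy, scipy, OpenCV 4.12 (cv2) and the standard library are available. Lean on these libraries where they do the work, as an engineer would, in place of code of your own. Each camera call takes 0.05 s, during which the arm holds its last target. There are 200 camera calls.

## Working session

There is one attempt and no reset: what is moved stays moved. The work goes in short steps, Python scripts to look and compute and a tool call to move; the robot and the scene stay as the last step left them, time stands still between calls to the robot, and variables do not carry over. Pictures are saved under pics/ and viewed, at most 10 in all, crops included, and the job is handed in when it is done.

Besides the shell and the picture viewer there is one more tool, called after ">>>" by a JSON object that holds its "method" and its "body". servo_tool: Moves the arm, as the interface text tells. Its arguments: {"type":"object","properties":{"dp":{"type":"array"},"roll":{"type":"array"},"grip":{"type":"number"},"force":{"type":"number"}},"required":["dp","roll"]}

```bash
mkdir -p pics
cat > h.py <<'E'
import numpy as np, cv2
from cell import telemetry, optics, order, ctrl
def cam(n, save=None):
    c=optics.camera(n)
    if save: cv2.imwrite('pics/'+save, cv2.cvtColor(c['image'],cv2.COLOR_RGB2BGR))
    return c
def ray(c,uv):
    uv=np.atleast_2d(np.array(uv,float)); K=np.array([[c['fx'],0,c['cx']],[0,c['fy'],c['cy']],[0,0,1.]])
    # cv2 model: r' = r(1+k1 r^2)
    n=cv2.undistortPoints(uv[:,None,:],K,np.array([c['k1'],0,0,0,0.]))[:,0]
    R=cv2.Rodrigues(np.array(c['rvec'],float))[0]; t=np.array(c['tvec'],float).ravel()
    d=np.c_[n,np.ones(len(n))]@R; o=-R.T@t
    return o,d
def plane(c,uv,z):
    o,d=ray(c,uv); return o+d*((z-o[2])/d[:,2:3])
def proj(c,P):
    K=np.array([[c['fx'],0,c['cx']],[0,c['fy'],c['cy']],[0,0,1.]])
    return cv2.projectPoints(np.atleast_2d(np.array(P,float)),np.array(c['rvec'],float),np.array(c['tvec'],float),K,np.array([c['k1'],0,0,0,0.]))[0][:,0]
E
python3 - <<'E'
from h import *
for n in ('scene','top'):
    c=cam(n,n+'0.png'); o,d=ray(c,[[256,192]]); print(n,o,d,c['k1'],c['fx'])
a=cv2.imread('pics/top0.png');cv2.imwrite('pics/top0b.png',cv2.resize(a,(800,600),interpolation=cv2.INTER_CUBIC))
a=cv2.imread('pics/scene0.png');cv2.imwrite('pics/scene0b.png',cv2.resize(a,(800,600),interpolation=cv2.INTER_CUBIC))
print(telemetry.get_obs(),ctrl.finger_overhang)
E
```

```text
scene [0.91171155 0.6217869  1.27796529] [[-0.24625162 -0.44882733 -0.85902703]] -0.1998527130487417 472.5273466604826
top [ 0.42613415 -0.01960301  1.0642046 ] [[ 0.15473938  0.01202509 -0.98789866]] -0.03750684671369058 352.3990370462948
{'time_s': 0.1, 'q': array([-1.29000374e+00,  3.20255071e-01,  1.56555467e+00, -6.05127283e-06,
        1.25738301e+00, -1.99849550e-02]), 'joint_velocities': array([-0.00130681, -0.00260603, -0.00449294, -0.00082185,  0.00026655,
       -0.0013786 ]), 'joint_efforts': array([-1.41447031e-04, -4.13331664e+01, -2.32510149e+01,  7.28615723e-02,
        4.22532682e-02, -4.59527064e-05]), 'position': array([ 0.1702447 , -0.54878953,  0.23518967]), 'tcp_rot': array([-7.92880938e-04,  9.88712450e-01,  1.49823402e-01, -1.06886935e-04]), 'force': array([ 0.17588691, -0.18455654,  0.24601094]), 'torque': array([ 0.0379314 , -0.01774514, -0.03154282]), 'finger_force': 0.0, 'width': 0.9988365327428663} 0.022
```

View pics/top0b.png

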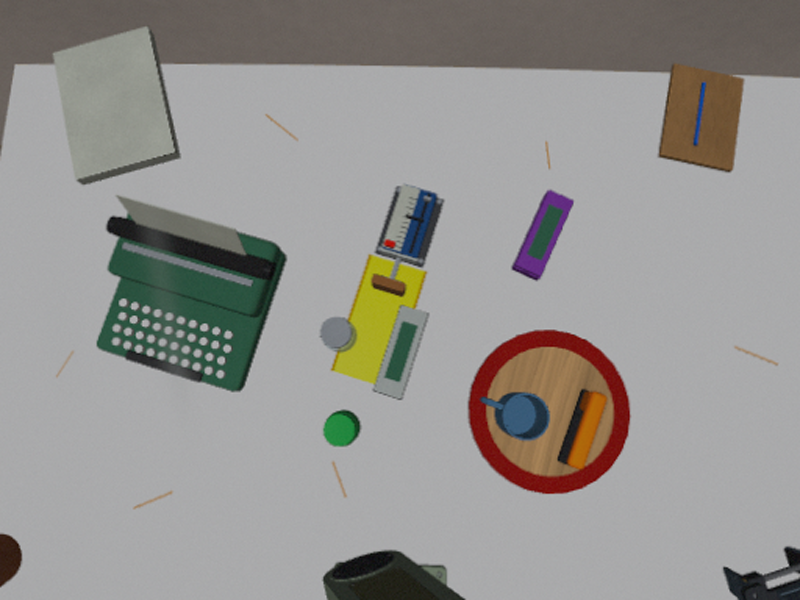

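View pics/scene0b.png

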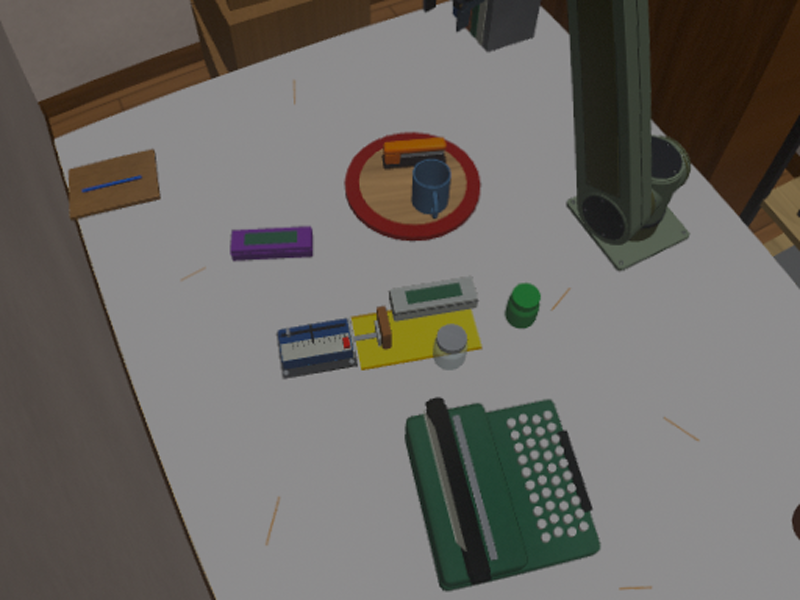

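Run:
```python
from h import *
c=cam('top');im=c['image'];hsv=cv2.cvtColor(im,cv2.COLOR_RGB2HSV)
crop=im[112:262,200:300]; cv2.imwrite('pics/c1.png',cv2.cvtColor(cv2.resize(crop,(400,600),interpolation=cv2.INTER_CUBIC),cv2.COLOR_RGB2BGR))
m=cv2.inRange(hsv,(24,150,80),(34,255,255));m[:, :200]=0
ys,xs=np.nonzero(m);P=plane(c,np.c_[xs,ys],0)[:,:2]
print(len(P))
hull=cv2.convexHull(np.c_[xs,ys].astype(np.int32))
ap=cv2.approxPolyDP(hull,2,True)[:,0];print(ap.tolist(),plane(c,ap,0)[:,:2].round(4).tolist())
# left edge: leftmost yellow per row
L=np.array([[xs[ys==r].min()-.5,r] for r in np.unique(ys)]);print(L[:,0].tolist(),L[0,1])
for name,lo,hi in (('red',(0,170,120),(8,255,255)),('brown',(5,100,40),(16,255,200)),('green',(40,80,30),(85,255,255))):
    mm=cv2.inRange(hsv,lo,hi);mm[:112]=0;mm[262:]=0;mm[:,:200]=0;mm[:,300:]=0
    n,l,s,ce=cv2.connectedComponentsWithStats(mm)
    print(name,[(s[i].tolist(),ce[i].round(2).tolist()) for i in range(1,n) if s[i,4]>8])
```

```text
2080
[[271, 174], [265, 196], [239, 245], [213, 236], [236, 164]] [[0.6501, -0.0514], [0.5812, -0.0344], [0.4312, 0.04], [0.4558, 0.1191], [0.6791, 0.0576]]
[235.5, 235.5, 235.5, 234.5, 234.5, 234.5, 233.5, 233.5, 233.5, 232.5, 232.5, 232.5, 231.5, 231.5, 231.5, 230.5, 230.5, 230.5, 230.5, 229.5, 229.5, 229.5, 228.5, 228.5, 228.5, 227.5, 227.5, 227.5, 226.5, 226.5, 225.5, 225.5, 225.5, 225.5, 224.5, 224.5, 224.5, 223.5, 223.5, 223.5, 222.5, 222.5, 223.5, 224.5, 225.5, 226.5, 226.5, 227.5, 227.5, 227.5, 227.5, 227.5, 227.5, 227.5, 226.5, 226.5, 226.5, 225.5, 224.5, 223.5, 221.5, 215.5, 215.5, 215.5, 214.5, 214.5, 213.5, 213.5, 213.5, 213.5, 212.5, 212.5, 212.5, 214.5, 216.5, 219.5, 222.5, 225.5, 229.5, 232.5, 235.5, 238.5] 164.0
red [([246, 154, 7, 4, 21], [249.05, 155.43])]
brown [([238, 176, 21, 13, 163], [248.32, 182.06])]
green [([247, 206, 20, 38, 349], [256.15, 224.7])]
```

View pics/c1.png

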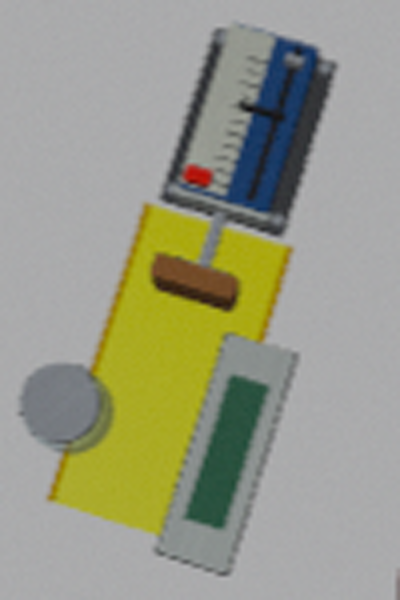

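```bash
cat >> h.py <<'E'
YAW=np.radians(-15.4)
def F(yaw=YAW): return np.array([[np.cos(yaw),-np.sin(yaw)],[np.sin(yaw),np.cos(yaw)]])
E
python3 - <<'E'
from h import *
c=cam('top');im=c['image'];hsv=cv2.cvtColor(im,cv2.COLOR_RGB2HSV)
cr=lambda p:(np.array(p,float)+.5)/4-.5+[200,112]
m=cv2.inRange(hsv,(14,150,80),(34,255,255));m[:,:200]=0;m[:, 300:]=0
L=[];
for r in list(range(166,200))+list(range(227,235)): L.append([np.nonzero(m[r])[0].min()-.5,r])
R=[[np.nonzero(m[r])[0].max()+.5,r] for r in range(176,192)]
T=[[q,np.nonzero(m[:176,q])[0].min()-.5] for q in range(238,250)]+[[q,np.nonzero(m[:180,q])[0].min()-.5] for q in range(258,270)]
B=[[q,np.nonzero(m[:,q])[0].max()+.5] for q in range(215,237)]
fits={}
for n,A in zip('LRTB',(L,R,T,B)):
    W=plane(c,A,0)[:,:2].astype(np.float32); vx,vy,x0,y0=cv2.fitLine(W,cv2.DIST_HUBER,0,1e-4,1e-4).ravel(); fits[n]=(np.array([vx,vy]),np.array([x0,y0])); print(n,np.degrees(np.arctan2(vy,vx)),x0,y0)
def X(a,b):
    (u,p),(v,q)=fits[a],fits[b]; s=np.linalg.solve(np.c_[u,-v],q-p); return p+u*s[0]
TL,TR,BL,BR=X('L','T'),X('R','T'),X('L','B'),X('R','B')
print(TL,TR,BL,BR,np.linalg.norm(TL-TR),np.linalg.norm(TL-BL))
ax=(TL+TR-BL-BR);yaw=np.arctan2(ax[1],ax[0]);M=F(yaw);O=(TL+TR+BL+BR)/4+M@[.18,0]
print('yaw',np.degrees(yaw),'O',O)
def tf(P): return ((P[:,:2]-O)@M).round(4).tolist()
print('housing base/pull etc')
print('box',tf(plane(c,[cr(p) for p in [(228,333),(297,352),(230,573),(157,550)]],.039)))
print('jar',tf(plane(c,[cr((60,402))],.08)))
print('pull top corners',tf(plane(c,[cr(p) for p in [(154,255),(240,275),(236,292),(152,273)]],.074)))
print('mark center, inner edge',tf(plane(c,[[249.05,155.43],cr((212,178))],.056)))
print('pointer',tf(plane(c,[cr((260,108)),cr((240,104)),cr((284,116))],.053)))
print('green jar',plane(c,[[341*.64,428*.64]],.08))
E
```

```text
L -16.082472 0.63214344 0.07164906
R -15.693126 0.6202462 -0.04640439
T 74.27128 0.6674193 0.002487022
B 74.34056 0.442329 0.08088631
[0.68278545 0.05704878] [ 0.65120083 -0.05510134] [0.4541266  0.12297199] [0.4222411  0.00922669] 0.11651282 0.23797214
yaw -15.887857 O [ 0.72571234 -0.01573944]
housing base/pull etc
box [[-0.1437, -0.0341], [-0.142, -0.0866], [-0.3092, -0.0874], [-0.3094, -0.0325]]
jar [[-0.2313, 0.0618]]
pull top corners [[-0.1104, 0.0317], [-0.106, -0.0315], [-0.1186, -0.0325], [-0.1233, 0.029]]
mark center, inner edge [[-0.0406, 0.0215], [-0.0395, 0.0108]]
pointer [[0.0231, -0.007], [0.0216, 0.0082], [0.0224, -0.0258]]
green jar [[0.35081369 0.08974427 0.08      ]]
```

>>> {"method": "servo_tool", "body": {"dp": [[0.8, 1.5, 0], [1.5, 2.7, 0], [1.7, 3.0, 0], [1.7, 3.0, 0], [1.7, 3.0, 0], [1.7, 3.0, 0], [1.7, 3.0, 0], [1.7, 3.0, 0], [1.7, 3.0, 0], [1.7, 3.0, 0], [1.7, 3.0, 0], [1.7, 3.0, 0]], "roll": [1.5, 2.5, 3, 3, 3, 3, 3, 3, 3, 3, 3, 3], "grip": -1, "force": 30}}

```text
time_s: 1.2
position: [0.3637, -0.2056, 0.236]
tcp_rot: [0.0, 0.901, 0.433, 0.0]
force: [0.3, 0.0, 0.5]
width: 0.154
finger_force: 0.0
```

>>> {"method": "servo_tool", "body": {"dp": [[1.7, 3.0, 0], [1.7, 3.0, 0], [1.7, 3.0, 0], [1.7, 3.0, 0], [1.7, 3.0, 0], [1.7, 3.0, 0], [1.5, 2.7, 0], [1.0, 1.8, 0], [0.5, 1.0, 0], [0, 0, 0], [0, 0, 0], [0, 0, 0]], "roll": [2.5, 2.5, 2.5, 2.5, 2.5, 2.5, 2.5, 2.5, 1.5, 0, 0, 0]}}

```text
time_s: 2.2
position: [0.4947, 0.0268, 0.2359]
tcp_rot: [0.0, 0.806, 0.592, -0.0]
force: [-0.0, -0.2, -1.1]
width: 0.005
finger_force: 0.0
```

>>> {"method": "servo_tool", "body": {"dp": [[0.5, 1.0, -1], [0.5, 0.9, -2], [0, 0, -2], [0, 0, -2], [0, 0, -1], [0, 0, 0], [0, 0, 0]], "roll": [1.0, 0.5, 0, 0, 0, 0, 0]}}

```text
time_s: 2.78
position: [0.5053, 0.0465, 0.1558]
tcp_rot: [-0.0, 0.798, 0.603, -0.0]
force: [0.9, -0.3, 0.3]
width: 0.006
finger_force: 0.0
```

Run:
```python
from h import *
c=cam('wrist','w1.png');o,d=ray(c,[[256,192]]);print(o,d,telemetry.get_obs()['position'])
p=telemetry.get_obs()['position'];
print(proj(c,[[p[0],p[1],0.0],[p[0],p[1],p[2]-.022]]))
```

```text
[0.52698481 0.12269394 0.30432221] [[-0.06961756 -0.262215   -0.96257107]] [0.50591918 0.0466088  0.15660775]
[[254.99461156 184.8612365 ]
 [255.19656466 247.34489182]]
```

View pics/w1.png

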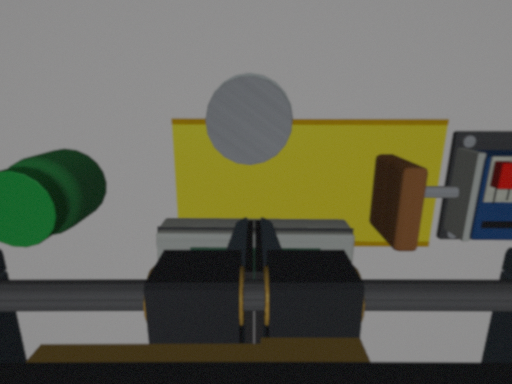

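>>> {"method": "servo_tool", "body": {"dp": [[0, 0, -1.0], [0, 0, -2.0], [0, 0, -2.5], [0, 0, -2.5], [0, 0, -2.0], [0, 0, -1.0], [0, 0, -0.4], [0, 0, 0]], "roll": [0, 0, 0, 0, 0, 0, 0, 0]}}

```text
time_s: 3.5
position: [0.5055, 0.0468, 0.0417]
tcp_rot: [-0.0, 0.797, 0.603, -0.0]
force: [0.5, -0.2, 0.7]
width: 0.004
finger_force: 0.0
```

>>> {"method": "servo_tool", "body": {"dp": [[0.14, 0.5, 0], [0.14, 0.5, 0], [0.14, 0.5, 0], [0.14, 0.5, 0], [0.14, 0.5, 0], [0.14, 0.5, 0], [0.14, 0.5, 0], [0.14, 0.5, 0], [0.14, 0.5, 0], [0.14, 0.5, 0], [0.14, 0.5, 0], [0.1, 0.3, 0]], "roll": [0, 0, 0, 0, 0, 0, 0, 0, 0, 0, 0, 0]}}

```text
time_s: 4.5
position: [0.5219, 0.1055, 0.0419]
tcp_rot: [-0.0, 0.797, 0.604, 0.0]
force: [-1.3, -2.5, 2.6]
width: 0.006
finger_force: 1.5
```

>>> {"method": "servo_tool", "body": {"dp": [[0, 0, 0], [-0.2, -0.7, 0], [-0.3, -1.2, 0], [-0.4, -1.4, 0], [-0.3, -1.1, 0], [-0.2, -0.6, 0], [-0.14, -0.5, 0], [-0.14, -0.5, 0], [-0.14, -0.5, 0], [-0.14, -0.5, 0], [-0.14, -0.5, 0], [-0.14, -0.5, 0]], "roll": [0, 0, 0, 0, 0, 0, 0, 0, 0, 0, 0, 0]}}

```text
time_s: 5.5
position: [0.4995, 0.0247, 0.042]
tcp_rot: [0.0, 0.797, 0.603, 0.0]
force: [0.1, 2.0, 0.5]
width: 0.002
finger_force: 0.8
```

>>> {"method": "servo_tool", "body": {"dp": [[-0.13, -0.48, 0], [-0.13, -0.48, 0], [-0.13, -0.48, 0], [-0.13, -0.48, 0], [-0.13, -0.48, 0], [-0.13, -0.48, 0], [-0.13, -0.48, 0], [-0.1, -0.3, 0], [0, 0, 0], [0.3, 1.0, 0], [0.4, 1.5, 0.5], [0.4, 1.5, 1.5]], "roll": [0, 0, 0, 0, 0, 0, 0, 0, 0, 0, 0, 0]}}

```text
time_s: 6.5
position: [0.4988, 0.0288, 0.0605]
tcp_rot: [-0.001, 0.798, 0.603, -0.002]
force: [0.2, -0.4, -0.3]
width: 0.002
finger_force: 0.0
```

>>> {"method": "servo_tool", "body": {"dp": [[0.3, 1.0, 2], [0.2, 0.5, 3], [0, 0, 3], [0, 0, 3], [-3, 1, 2], [-4, 1, 1], [-4, 1, 0], [-2, 0, 0], [0, 0, 0]], "roll": [0, 0, 0, 0, 0, 0, 0, 0, 0], "grip": 0}}

```text
time_s: 7.25
position: [0.3712, 0.0735, 0.2017]
tcp_rot: [-0.001, 0.797, 0.604, -0.001]
force: [0.3, -0.2, -0.1]
width: 0.5
finger_force: 0.0
```

Run:
```python
from h import *
c=cam('top');im=c['image']
crop=im[112:262,190:310]; cv2.imwrite('pics/c2.png',cv2.cvtColor(cv2.resize(crop,(480,600),interpolation=cv2.INTER_CUBIC),cv2.COLOR_RGB2BGR))
s=cam('scene')['image'][150:290,160:340]
cv2.imwrite('pics/s2.png',cv2.cvtColor(cv2.resize(s,(720,560),interpolation=cv2.INTER_CUBIC),cv2.COLOR_RGB2BGR))
cam('wrist','w2.png')
print(telemetry.get_obs()['position'])
```

```text
[0.37677069 0.07345692 0.20214744]
```

View pics/c2.png

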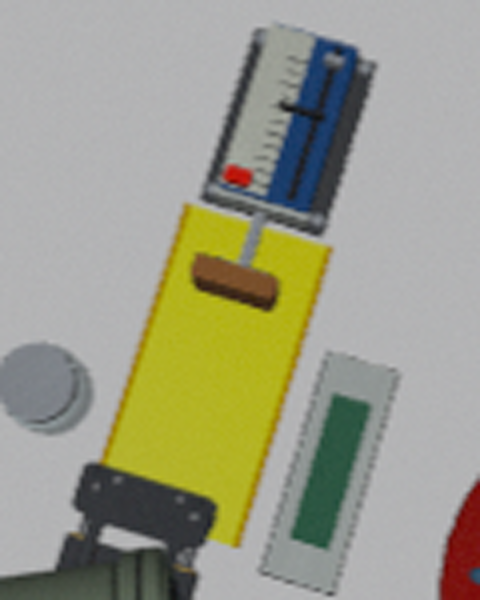

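View pics/s2.png

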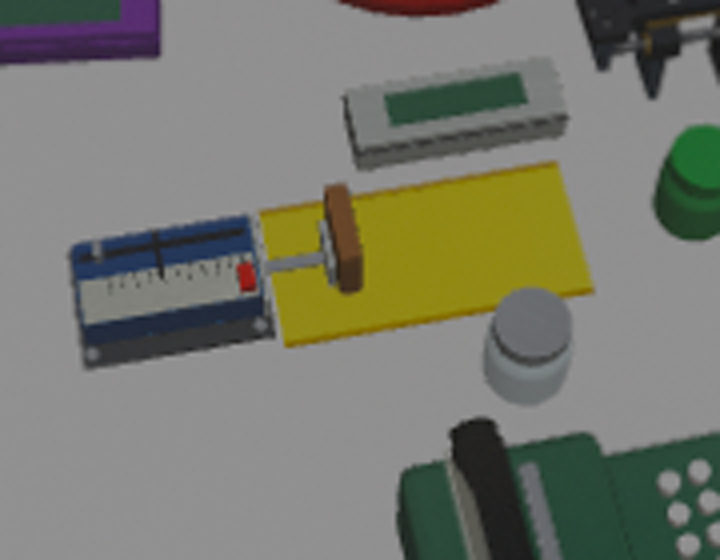

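>>> {"method": "servo_tool", "body": {"dp": [[1.5, -0.4, 0], [3, -0.7, 0], [3.5, -0.9, 0], [3.5, -0.9, 0], [3.5, -0.8, 0], [3.5, -0.8, -1], [3, -0.7, -2], [1.5, -0.4, -2], [0.8, -0.2, -1], [0, 0, 0], [0, 0, 0]], "roll": [0, 0, 0, 0, 0, 0, 0, 0, 0, 0, 0]}}

```text
time_s: 8.32
position: [0.6137, 0.015, 0.1408]
tcp_rot: [-0.001, 0.798, 0.603, -0.001]
force: [0.0, -0.9, 0.3]
width: 0.5
finger_force: 0.0
```

Run:
```python
from h import *
c=cam('wrist','w3.png');ob=telemetry.get_obs();print(ob['position'],ob['tcp_rot'])
im=c['image'];hsv=cv2.cvtColor(im,cv2.COLOR_RGB2HSV)
m=cv2.inRange(hsv,(5,100,40),(16,255,255));n,l,s,ce=cv2.connectedComponentsWithStats(m);print([(s[i].tolist(),ce[i].round(1).tolist()) for i in range(1,n) if s[i,4]>300])
O=np.array([.7257,-.0157]);M=F(np.radians(-15.89))
p=ob['position'];print('tcp tester',(p[:2]-O)@M)
P=[np.r_[O+M@[x,y],.074] for x,y in [(-.125,.032),(-.107,.032),(-.107,-.032),(-.125,-.032)]];print('pred pull corners',proj(c,P).round(1).tolist())
```

```text
[0.6136976  0.01522952 0.14208174] [-1.86634194e-04  7.97399384e-01  6.03451871e-01 -1.66736771e-04]
[([240, 158, 26, 100, 2291], [252.5, 208.3])]
tcp tester [-0.11619092 -0.00091761]
pred pull corners [[240.8, 170.0], [268.9, 170.1], [267.4, 260.4], [241.5, 260.3]]
```

View pics/w3.png

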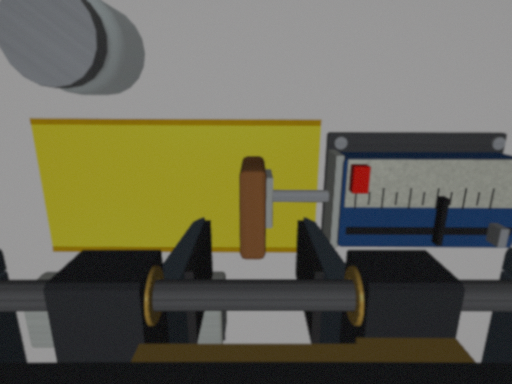

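>>> {"method": "servo_tool", "body": {"dp": [[0, 0, -0.8], [0, 0, -1.5], [0, 0, -1.5], [0, 0, -1.5], [0, 0, -1.2], [0, 0, -0.6], [0, 0, -0.2], [0, 0, 0], [0, 0, 0]], "roll": [0, 0, 0, 0, 0, 0, 0, 0, 0]}}

```text
time_s: 9.12
position: [0.6144, 0.0151, 0.0699]
tcp_rot: [0.001, 0.797, 0.604, 0.001]
force: [-0.3, -0.0, 0.2]
width: 0.496
finger_force: 0.0
```

>>> {"method": "servo_tool", "body": {"dp": [[0, 0, 0], [0, 0, 0], [0, 0, 0], [0, 0, 0], [0, 0, 0], [0, 0, 0], [0, 0, 0], [0, 0, 0]], "roll": [0, 0, 0, 0, 0, 0, 0, 0], "grip": -1, "force": 20}}

```text
time_s: 9.78
position: [0.6128, 0.0154, 0.0689]
tcp_rot: [-0.001, 0.798, 0.603, -0.001]
force: [-5.9, 1.9, 5.6]
width: 0.197
finger_force: 20.0
```

>>> {"method": "servo_tool", "body": {"dp": [[-0.3, 0.085, 0], [-0.58, 0.165, 0], [-0.58, 0.165, 0], [-0.58, 0.165, 0], [-0.58, 0.165, 0], [-0.58, 0.165, 0], [-0.58, 0.165, 0], [-0.58, 0.165, 0], [-0.58, 0.165, 0], [-0.58, 0.165, 0], [-0.58, 0.165, 0], [-0.58, 0.165, 0]], "roll": [0, 0, 0, 0, 0, 0, 0, 0, 0, 0, 0, 0]}}

```text
time_s: 10.78
position: [0.5488, 0.0337, 0.069]
tcp_rot: [0.002, 0.797, 0.604, 0.002]
force: [8.7, -4.4, -5.3]
width: 0.196
finger_force: 20.0
```

>>> {"method": "servo_tool", "body": {"dp": [[-0.58, 0.165, 0], [-0.4, 0.115, 0], [-0.2, 0.055, 0], [0, 0, 0], [0, 0, 0]], "roll": [0, 0, 0, 0, 0]}}

```text
time_s: 11.2
position: [0.537, 0.0371, 0.0689]
tcp_rot: [0.002, 0.797, 0.604, 0.002]
force: [7.2, -3.1, -5.5]
width: 0.193
finger_force: 20.0
```

```bash
cat > mk.py <<'E'
from h import *
import sys
O=np.array([.7257,-.0157]);M=F(np.radians(-15.89))
p=telemetry.get_obs()['position'];print('tcp tester',((p[:2]-O)@M).round(4),p[2])
for n in ('top','scene','wrist'):
    c=cam(n,sys.argv[1]+n+'.png');hsv=cv2.cvtColor(c['image'],cv2.COLOR_RGB2HSV)
    def near(m,z,a,b):
        ys,xs=np.nonzero(m)
        if not len(xs): return None
        T=(plane(c,np.c_[xs,ys],z)[:,:2]-O)@M
        k=(T[:,0]>a[0])&(T[:,0]<a[1])&(T[:,1]>b[0])&(T[:,1]<b[1]);T=T[k]
        return (len(T),T.mean(0).round(4).tolist(),T.min(0).round(4).tolist(),T.max(0).round(4).tolist()) if len(T) else None
    red=cv2.inRange(hsv,(0,150,70),(8,255,255))|cv2.inRange(hsv,(174,150,70),(180,255,255))
    blk=cv2.inRange(hsv,(0,0,0),(180,255,55 if n!='scene' else 60))
    print(n,'red',near(red,.056,(-.06,.06),(0,.04)))
    print(n,'black',near(blk,.053,(-.06,.07),(-.004,.012)))
E
python3 mk.py d1
```

```text
tcp tester [-0.196  -0.0009] 0.06894025758028087
top red (25, [-0.0409, 0.0211], [-0.0469, 0.0117], [-0.0347, 0.0304])
top black (5, [-0.0198, 0.0009], [-0.0211, -0.0032], [-0.0182, 0.0062])
scene red (24, [-0.0399, 0.0239], [-0.045, 0.0137], [-0.0346, 0.0343])
scene black (5, [-0.0183, 0.0022], [-0.0195, -0.0022], [-0.0166, 0.0082])
wrist red None
wrist black None
```

>>> {"method": "servo_tool", "body": {"dp": [[-0.3, 0.085, 0], [-0.4, 0.115, 0], [-0.4, 0.115, 0], [-0.4, 0.115, 0], [-0.3, 0.085, 0], [-0.2, 0.055, 0], [0, 0, 0], [0, 0, 0], [0, 0, 0]], "roll": [0, 0, 0, 0, 0, 0, 0, 0, 0]}}

```text
time_s: 12.1
position: [0.5178, 0.0426, 0.0689]
tcp_rot: [0.002, 0.797, 0.604, 0.002]
force: [10.4, -4.1, -6.1]
width: 0.197
finger_force: 20.0
```

```bash
python3 mk.py d2
python3 - <<'E'
import cv2
a=cv2.imread('pics/d2top.png')[112:262,190:310];b=cv2.imread('pics/d2scene.png')[150:250,160:300]
import numpy as np
a=cv2.resize(a,None,fx=3,fy=3,interpolation=2);b=cv2.resize(b,None,fx=3,fy=3,interpolation=2)
o=np.zeros((450,780,3),np.uint8);o[:450,:360]=a;o[:300,360:780]=b;cv2.imwrite('pics/d2c.png',o)
E
```

```text
tcp tester [-0.216  -0.0008] 0.06894125758684375
top red (25, [-0.0409, 0.0211], [-0.0469, 0.0117], [-0.0347, 0.0304])
top black (6, [-0.0394, 0.0009], [-0.0412, -0.003], [-0.0374, 0.0063])
scene red (25, [-0.0401, 0.0238], [-0.0455, 0.0137], [-0.0346, 0.0343])
scene black (5, [-0.0391, 0.0028], [-0.0403, -0.0016], [-0.0374, 0.0089])
wrist red None
wrist black None
```

View pics/d2c.png

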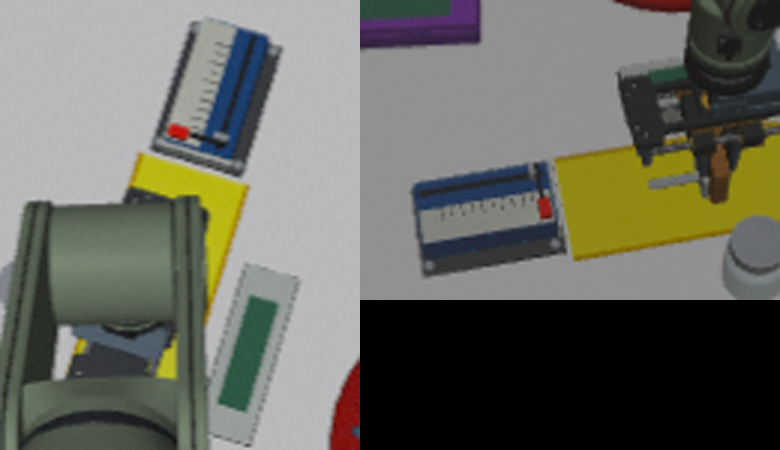

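>>> {"method": "servo_tool", "body": {"dp": [[0, 0, 0], [0, 0, 0], [0, 0, 0], [0, 0, 0], [0, 0, 0], [0, 0, 0], [0, 0, 0], [0, 0, 0], [0, 0, 0], [0, 0, 0], [0, 0, 0], [0, 0, 0]], "roll": [0, 0, 0, 0, 0, 0, 0, 0, 0, 0, 0, 0]}}

```text
time_s: 13.25
position: [0.5178, 0.0426, 0.069]
tcp_rot: [0.002, 0.797, 0.604, 0.002]
force: [9.2, -4.1, -7.1]
width: 0.199
finger_force: 20.0
```

>>> {"method": "servo_tool", "body": {"dp": [[0.3, -0.085, 0], [0.58, -0.165, 0], [0.58, -0.165, 0], [0.58, -0.165, 0], [0.58, -0.165, 0], [0.58, -0.165, 0], [0.58, -0.165, 0], [0.58, -0.165, 0], [0.58, -0.165, 0], [0.58, -0.165, 0], [0.58, -0.165, 0], [0.58, -0.165, 0]], "roll": [0, 0, 0, 0, 0, 0, 0, 0, 0, 0, 0, 0]}}

```text
time_s: 14.25
position: [0.5827, 0.024, 0.0689]
tcp_rot: [0.0, 0.797, 0.603, 0.0]
force: [4.5, -0.9, -1.2]
width: 0.198
finger_force: 20.0
```

>>> {"method": "servo_tool", "body": {"dp": [[0.58, -0.165, 0], [0.58, -0.165, 0], [0.58, -0.165, 0], [0.4, -0.115, 0], [0.3, -0.085, 0], [0.2, -0.055, 0], [0.1, -0.03, 0], [0, 0, 0], [0, 0, 0]], "roll": [0, 0, 0, 0, 0, 0, 0, 0, 0]}}

```text
time_s: 15.0
position: [0.6096, 0.0163, 0.0689]
tcp_rot: [0.0, 0.797, 0.603, 0.0]
force: [2.2, -2.2, 1.6]
width: 0.197
finger_force: 20.0
```

>>> {"method": "servo_tool", "body": {"dp": [[0.1, -0.03, 0], [0.1, -0.03, 0], [0.1, -0.03, 0], [0.1, -0.03, 0], [0, 0, 0], [0, 0, 0]], "roll": [0, 0, 0, 0, 0, 0]}}

```text
time_s: 15.5
position: [0.6127, 0.0154, 0.0689]
tcp_rot: [-0.001, 0.797, 0.603, -0.001]
force: [-2.4, 0.4, 5.4]
width: 0.195
finger_force: 20.0
```

>>> {"method": "servo_tool", "body": {"dp": [[0, 0, 0], [0, 0, 0], [0, 0, 0], [0, 0, 0], [0, 0, 0], [0, 0, 0], [0, 0, 0], [0, 0, 0]], "roll": [0, 0, 0, 0, 0, 0, 0, 0], "grip": 0}}

```text
time_s: 16.17
position: [0.6136, 0.0151, 0.0688]
tcp_rot: [0.0, 0.797, 0.603, -0.0]
force: [0.2, 1.4, -0.4]
width: 0.5
finger_force: 0.0
```

>>> {"method": "servo_tool", "body": {"dp": [[0, 0, 0.8], [0, 0, 1.5], [0, 0, 2], [0, 0, 3], [0, 0, 3], [0, 0, 3], [-3, 1, 2], [-4, 1, 0], [-4, 1, 0], [-4, 1, 0], [-4, 1, 0], [0, 0, 0]], "roll": [0, 0, 0, 0, 0, 0, 0, 0, 0, 0, 0, 0]}}

```text
time_s: 17.17
position: [0.4153, 0.0657, 0.2216]
tcp_rot: [-0.002, 0.797, 0.604, -0.003]
force: [-0.0, -0.2, -0.6]
width: 0.501
finger_force: 0.0
```

```bash
python3 mk.py e1
python3 - <<'E'
import cv2
a=cv2.imread('pics/e1top.png')[112:262,180:310];b=cv2.imread('pics/e1scene.png')[150:250,160:290]
import numpy as np
a=cv2.resize(a,None,fx=3,fy=3,interpolation=2);b=cv2.resize(b,None,fx=3,fy=3,interpolation=2)
o=np.zeros((450,780,3),np.uint8);o[:450,:390]=a;o[:300,390:780]=b;cv2.imwrite('pics/e1c.png',o)
E
```

```text
tcp tester [-0.3208 -0.0067] 0.22160769726043525
top red (25, [-0.0409, 0.0211], [-0.0469, 0.0117], [-0.0347, 0.0304])
top black (6, [-0.0394, 0.0009], [-0.0412, -0.003], [-0.0374, 0.0063])
scene red (25, [-0.0401, 0.0238], [-0.0455, 0.0137], [-0.0346, 0.0343])
scene black (5, [-0.0391, 0.0028], [-0.0403, -0.0016], [-0.0374, 0.0089])
wrist red None
wrist black None
```

View pics/e1c.png

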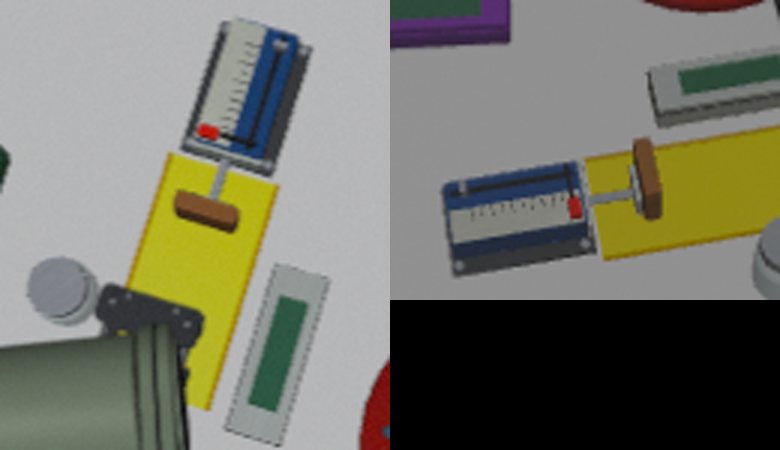

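The picture shows the pull home (top view about 207,210) and the pointer on the red mark (208,132). The jar and the box stand clear of the lane on either side, and the arm touches nothing.

```bash
python3 -c "
from cell import order
print(order.sign_off())"
```

```text
the job is handed in; nothing more can be done
None
```

The job is handed in after about 17 of the 72 s: the jar and pencil box stand clear of the lane, the pull was held about a second with the pointer within 2 mm of the red mark and eased home, and the pointer stayed on the mark; no verdict came back.

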